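# Hold the stepped block in the corner of the clamping fixture

### The job

Pick up the aluminium block that has the step milled across one end and set it flat on the plate of the corner fixture, step up and turned towards the strap clamp. Press it into the corner so that its long side bears on the long fence and its plain full-height end on the end fence, both at once and firmly, and finish while holding it pressed there, without letting go, so that I can swing the strap over the step and nip it up. Leave everything else on the bench where it is.

Things in the scene. Friction and masses are not known exactly. Their poses are not given: they have to be found in the camera images.
- workpiece: Stepped block: bare aluminium, loose, about 0.5 kg, upright, 50 mm (x) by 90 mm (y). 52 mm high from y -15 to +45, with dark bores in its top; milled down to a 22 mm high step across its whole width from y -45 to -15. Origin: centre of the 50 x 90 underside. Grip it across x on the high part. The plain block near it has the same plan and height; the two may swap places.
- workpiece_corner (a point): Bottom corner of the workpiece between its +x side and its +y (plain, high) end: x +25, y +45, z 0 mm in the workpiece's frame. It comes to the fixture's corner.
- fixture: Corner fixture, bolted down: steel plate 180 mm (x) by 240 mm (y), 20 mm thick, with two low fence bars at right angles and a strap clamp. Origin: centre of the plate's underside, z up. It does not move. Plate and fences are ground and oiled (friction about 0.25). The seated workpiece has its axes parallel to the fixture's (step towards -y) and its origin at x 30, y 40, z 20 mm.
- fixture_corner (a point): Where the inner faces of the two fences would meet, on top of the plate: x 55, y 85, z 20 mm in the fixture's frame.
- long_fence: Long fence bar, rigid on the plate: 22 mm (x) by 125 mm (y), 16 mm high, with three screw heads 5 mm higher (look only). Its working face looks to the fixture's -x at fixture x = 55 mm, from y -50 to y 75 mm. Origin: middle of the bar's underside.
- end_fence: Short fence bar, rigid on the plate: 65 mm (x) by 22 mm (y), 16 mm high, screw heads 5 mm higher (look only). Its working face looks to the fixture's -y at fixture y = 85 mm, from x -20 to x 45 mm; a 10 mm relief gap parts the two bars at the corner. Origin: middle of the bar's underside.
- strap_clamp: Strap clamp at the fixture's -y edge, nut tight, strap turned aside: a flat steel strap 105 x 28 mm lying along the fixture's x at y = -78 mm, its top 54 mm above the bench, its stud reaching 82 mm above the bench at fixture x 30 mm. Fixed; leave it alone. Origin: foot of the stud.
- blank: Bystander: plain uncut aluminium block 50 x 90 x 52 mm, no step, no bores. Origin: centre of underside.
- vee_block: Bystander: dark steel vee block 60 x 45 x 44 mm. Origin: centre of underside.
- caliper: Bystander: steel slide caliper lying flat, 230 mm long along its x, jaws at -x. Origin: middle of the beam, on the bench.
- file: Bystander: flat file with a wooden handle (at -x), 320 mm long along its x. Origin: under its middle, on the bench.
- hammer: Bystander: hammer lying along its x, handle to -x.
- bracket: Bystander: small white sheet-metal U bracket 60 x 40 x 32 mm. Origin: centre of underside.
- oil_can: Bystander: green oil can, 76 mm in diameter, 170 mm high with its spout. Origin: centre of underside.
Not all that is in view belongs to the job. Leave any pink or purple look-alike of the workpiece alone.

How it is judged:
By the outcome, as a careful person would: the job done as asked, in the order asked, and still so for the second after the job is handed in, while the arm keeps its last pose, push and grip.
It also fails if it takes over 58 s, if anything falls off the work surface, if the arm or the gripper's body presses on something with over 40 N, if the wrist force passes 120 N, or if a joint passes its speed limit or range.

### The arm

A 6-joint arm with a two-finger parallel gripper is mounted at the origin on the work surface. World frame = base frame: x ahead of the robot, y to its left, z up, the work surface at z = 0. Lengths are in m, angles in rad, forces in N, time in s.
With the tool pointing down it reaches from about 0.25 to 0.725 m from the base axis. Payload 4 kg.
Tool frame: the origin (TCP) lies between the finger pads; the fingertips stand 8 mm ahead of it and the grasp point (between the pads) lies 11 mm behind it; z points along the fingers, y is the direction in which the jaws open and shut (so a half turn about z gives the same grasp; the last joint's range is limited). The gripper opens to 85 mm and grips with 20 to 120 N. Pads are 22 mm wide; open, the fingers measure 114 mm over their backs; the gripper's body (76 mm by 85 mm) begins 54 mm behind the grasp point. The pads swing forward as they close: fully open they stand 13 mm farther back than shut.
Start: joints at [-1.242, 0.241, 0.005, 1.335, 0, 1.571], TCP at [0.161, -0.473, 0.239] pointing down, gripper open.
Joint ranges: [-2.72, 2.72], [-1.05, 1.87], [-1.09, 1.28], [-1.99, 2.15], [-1.42, 1.44], [-3.14, 3.14]. Speed limits (rad/s): [2.79, 2.79, 3.14, 3.14, 3.14, 3.14].

### API

Orientations are given as a unit quaternion [x, y, z, w].
In Python, from workcell import * gives the robot as it stands.
- The arm moves only by the tool send_rows, never from a script. Its argument "increments" is a list that holds one entry, the list of rows, each a list of 6 numbers: the shift along the tool's x, y, z in units of 50 mm (1.0 is 50 mm), then the turn, a rotation vector about the tool's x, y, z in units of 10 degrees (1.0 is 10 degrees). In form: [[[x, y, z, ax, ay, az], ...]]. A call has 1 to 8 rows; each row shifts and turns the commanded pose from where the row before left it, along the tool's axes as they then stand; what a row does not reach is not made up. A row lasts 1/8 s, in which the tool goes at most 62.5 mm and 10.7 degrees, less where a joint would pass 70% of its speed; a pose out of reach is approached as far as the arm can. A call with a number of a shift or a turn outside -1 to 1 is refused whole. A call with a gripper value outside its range is refused whole. "grip" is the closure, from 0 (fully open) to 1 (shut), set as the call begins (left out, the last holds). The fingers move at their own pace and stop on an object; the grip force is fixed at half the most. Time passes only in rows, so rows that do not move let the fingers close. It gives the time, the measured TCP pose, the force and the opening at its end, in the units of the state.
- get_obs(): the state, without advancing time (a new reading comes with each control period).
- camera(name): name is "side" or "top" or "wrist"; returns a dict with "color" (480x640x3 uint8, red, green, blue), "z_map" (480x640 float32, m along the optical axis (not along the pixel's ray), 0 where there is no reading), "intrinsics" (3x3 intrinsics, pixels), "dist" ([k1, k2, p1, p2, k3] as OpenCV has them; the pictures are not rectified), "pose" (4x4, takes a point from camera to world coordinates); the wrist camera has in their place "mount" (4x4, takes a point from camera to tool coordinates, whose origin is the TCP and whose axes are the flange's). Camera axes: x right, y down, z forward; pixel columns grow to the right and rows downward; lengths in m; the calibration is good to about 2 mm. A picture is of the moment at which its call begins: read the wrist's pose just before it.
- job_done(): hands the job in, once; it reports no verdict.
The state is a dict: "clock": time; "joint_pos": joint angles; "joint_vel": joint speeds; "tau": joint torques, N m; "eef_pos": TCP position; "tool_rot": TCP orientation; "ft_force": force on the tool from outside, world axes, zero at the start; "ft_torque": the same for the moment, N m; "grip_width": finger opening in m.
Only numpy, scipy, OpenCV 4.12 (cv2) and the standard library are available. Lean on these libraries where they do the work, as an engineer would, in place of code of your own. Each camera call takes 0.05 s, during which the arm holds its last target.

## Working session

There is one attempt and no reset: what is moved stays moved. The work goes in short steps, Python scripts to look and compute and a tool call to move; the robot and the scene stay as the last step left them, time stands still between calls to the robot, and variables do not carry over. Pictures are saved under pics/ and viewed, and the job is handed in when it is done.

Besides the shell and the picture viewer there is one more tool, called after "Call:" as name(argument=value, ...), one argument or row to a line, values as JSON. send_rows: Moves the arm, as the interface text tells. Its arguments: {"type":"object","properties":{"increments":{"type":"array"},"grip":{"type":"number"}},"required":["increments"]}

```bash
ls; mkdir -p pics
python3 - <<'E'
from workcell import *
import cv2,pickle
o=get_obs();print(o)
d={}
for n in ["side","top","wrist"]:
    c=camera(n);d[n]=c;cv2.imwrite(f"pics/a_{n}.png",c["color"][:,:,::-1])
    print(n,c["intrinsics"].tolist(),c["dist"],c.get("pose",c.get("mount")))
d['obs']=o
pickle.dump(d,open("a.pkl","wb"))
E
```

```text
pics
{'clock': 0.0, 'joint_pos': array([-1.24198796e+00,  2.41415022e-01,  3.70670452e-03,  1.33522607e+00,
       -1.06036910e-05,  1.57078337e+00]), 'joint_vel': array([-4.40144497e-04,  4.70924184e-04,  4.94389366e-05,  8.63385971e-04,
        4.90687270e-04,  2.54193101e-05]), 'tau': array([-1.25630922e-04, -3.72316468e+01,  2.52409065e+01,  1.71096559e-02,
       -4.74268484e-05,  2.58166715e-07]), 'eef_pos': array([ 0.16124988, -0.47261442,  0.23840526]), 'tool_rot': array([ 9.86514420e-01,  1.63670880e-01, -1.80185812e-04, -1.05374835e-03]), 'ft_force': array([-0.46889195,  0.00568567,  0.24667127]), 'ft_torque': array([ 0.00355386,  0.01455496, -0.00072911]), 'grip_width': 0.08532414484164721}
side [[523.854079811031, 0.0, 323.85597668951186], [0.0, 523.854079811031, 240.5671294664785], [0.0, 0.0, 1.0]] [0.04940212 0.         0.         0.         0.        ] [[ 0.92781423 -0.29342836  0.23034875  0.33047206]
 [-0.37303966 -0.72736448  0.57600549 -0.74838773]
 [-0.00146885 -0.62035531 -0.78431954  1.03574684]
 [ 0.          0.          0.          1.        ]]
top [[560.3703040191101, 0.0, 317.24722178995273], [0.0, 560.3703040191101, 240.15996842314496], [0.0, 0.0, 1.0]] [0.03644262 0.         0.         0.         0.        ] [[ 0.02275142 -0.98989636  0.13995561  0.3697062 ]
 [-0.99971546 -0.02353042 -0.00391362 -0.03556866]
 [ 0.00716729 -0.13982674 -0.99015005  1.58420118]
 [ 0.          0.          0.          1.        ]]
wrist [[332.9525861959891, 0.0, 319.17116984632366], [0.0, 332.9525861959891, 243.35013075031844], [0.0, 0.0, 1.0]] [-0.03160715  0.          0.          0.          0.        ] [[-3.04595274e-04 -9.56965301e-01 -2.90202205e-01  7.38905765e-02]
 [ 9.99999954e-01 -2.90626037e-04 -9.12337180e-05 -3.68886674e-04]
 [ 2.96718544e-06 -2.90202220e-01  9.56965345e-01 -1.35261647e-01]
 [ 0.00000000e+00  0.00000000e+00  0.00000000e+00  1.00000000e+00]]
```

View pics/a_top.png

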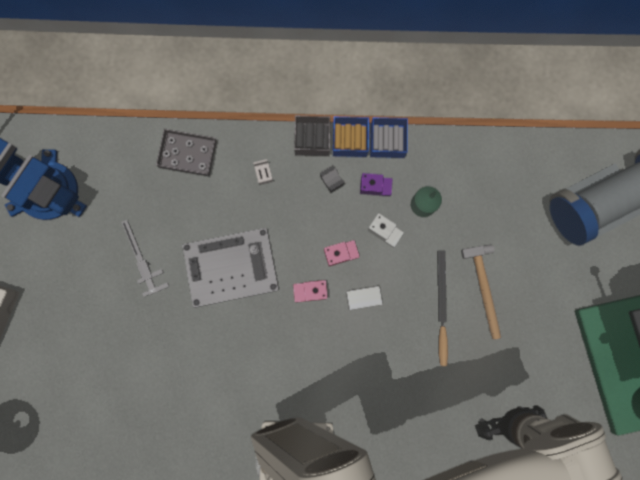

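View pics/a_side.png

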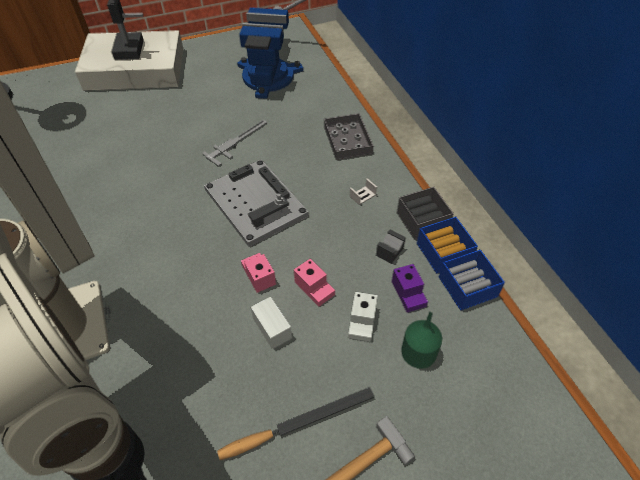

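View pics/a_wrist.png

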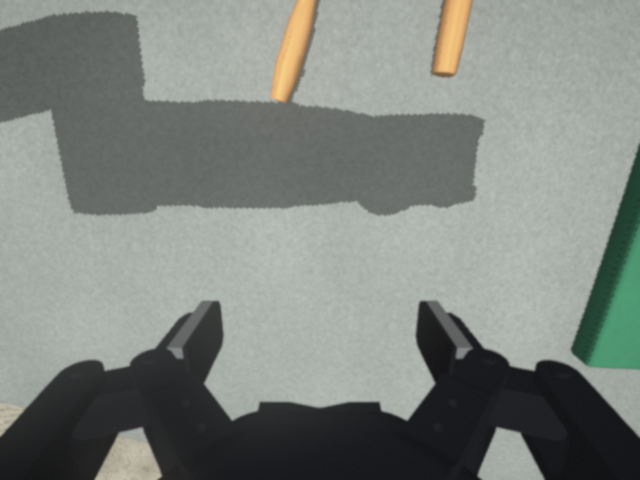

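Candidates in the top view are the bare aluminium stepped block (386,230), the plain blank (365,298), pink blocks at (341,253) and (311,291), and a purple one at (376,185). Only (386,230) is bare metal with a step and bores. I'll confirm it, and the fixture, in an enlarged crop.

Run:
```python
import cv2,numpy as np
t=cv2.imread("pics/a_top.png");s=cv2.imread("pics/a_side.png")
a=cv2.resize(t[205:315,335:415],(400,550),interpolation=cv2.INTER_CUBIC)
b=cv2.resize(s[270:380,240:400],(400,275),interpolation=cv2.INTER_CUBIC)
c=cv2.resize(s[150:250,195:325],(400,275),interpolation=cv2.INTER_CUBIC)
cv2.imwrite("pics/crop1.png",np.hstack([a,np.vstack([b,c])]))
cv2.imwrite("pics/crop2.png",cv2.resize(t[222:312,175:285],(770,630)[:2],interpolation=cv2.INTER_CUBIC)[:600])
```

```text
(no output)
```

View pics/crop1.png

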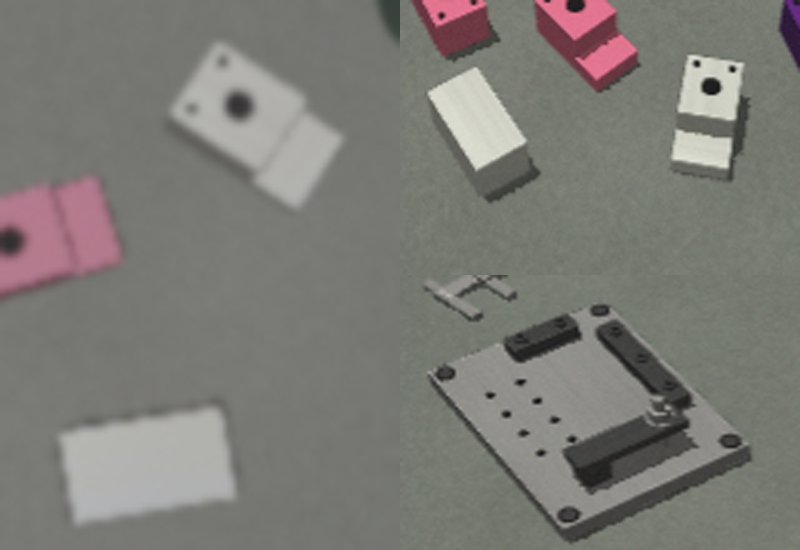

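View pics/crop2.png

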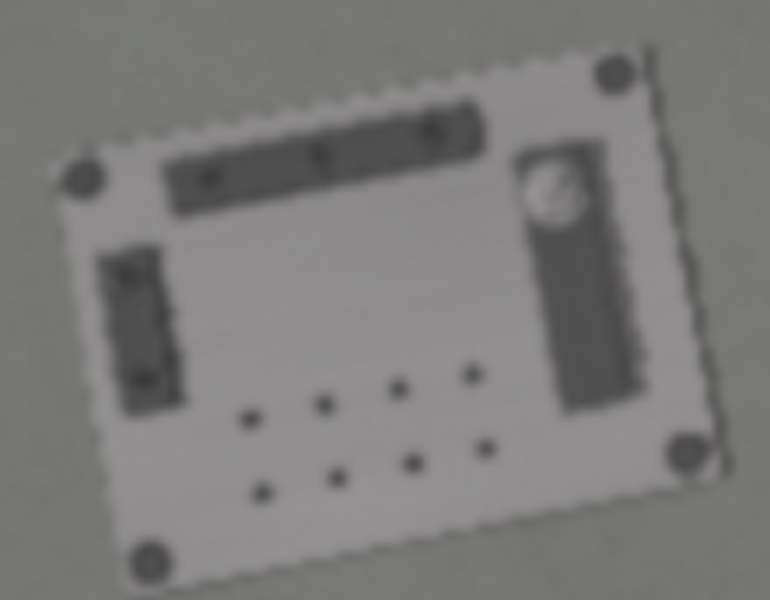

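The crop confirms it. The block at top (386,230) / side (364,315) is bare aluminium with bores and a low step at its lower-right end. The one at (365,298) is plain. The fixture shows its end fence at left, long fence at top and strap at right.

```bash
cat > h.py <<'E'
import numpy as np,cv2,pickle
from scipy.spatial.transform import Rotation as R
def pose_of(c,obs=None):
    if "pose" in c: return c["pose"]
    T=np.eye(4);T[:3,:3]=R.from_quat(obs["tool_rot"]).as_matrix();T[:3,3]=obs["eef_pos"];return T@c["mount"]
def ray(c,uv,z,obs=None):
    P=pose_of(c,obs);uv=np.asarray(uv,float).reshape(-1,1,2)
    n=cv2.undistortPoints(uv,c["intrinsics"],c["dist"])[:,0]
    d=np.c_[n,np.ones(len(n))]@P[:3,:3].T;o=P[:3,3]
    return o+d*((z-o[2])/d[:,2])[:,None]
def proj(c,X,obs=None):
    P=np.linalg.inv(pose_of(c,obs));r=cv2.Rodrigues(P[:3,:3])[0]
    return cv2.projectPoints(np.asarray(X,float),r,P[:3,3],c["intrinsics"],c["dist"])[0][:,0]
def where(p,yaw,obs,approach=None):
    """increments from the current TCP pose to a downward tool pose"""
E
python3 - <<'E'
from h import *
d=pickle.load(open("a.pkl","rb"));t=d["top"]
# fixture: mounting bolts in crop2 (7x), plate top z .02
b=np.array([[83,178],[614,74],[688,453],[150,562]])/7+[175,222]
X=ray(t,b,.02);print(X.round(4));print(np.linalg.norm(np.diff(X[[0,1,2,3,0]],axis=0),axis=1))
y=(X[0]-X[1]+X[3]-X[2]);print("yaw of y axis",np.degrees(np.arctan2(-y[0],y[1])),X.mean(0))
# workpiece high top corners crop1 (5x)
w=np.array([[168,110],[218,42],[308,100],[254,178]])/5+[335,205]
X=ray(t,w,.052);print(X.round(4),np.linalg.norm(np.diff(X[[0,1,2,3,0]],axis=0),axis=1),X.mean(0))
E
```

```text
[[0.5615 0.3233 0.02  ]
 [0.6088 0.1126 0.02  ]
 [0.4571 0.0776 0.02  ]
 [0.4094 0.2884 0.02  ]]
[0.21592714 0.15568504 0.21606827 0.15610734]
yaw of y axis 12.689507202059565 [0.50918599 0.20045044 0.02      ]
[[ 0.6265 -0.1831  0.052 ]
 [ 0.6655 -0.2105  0.052 ]
 [ 0.634  -0.2606  0.052 ]
 [ 0.5896 -0.231   0.052 ]] [0.047657   0.05922574 0.05340398 0.06046704] [ 0.62886574 -0.22128928  0.052     ]
```

Call:
send_rows(
  increments=[
    [[0.86, -0.16, 0.03, 0, 0, 0], [0.86, -0.16, 0.03, 0, 0, 0], [0.86, -0.16, 0.03, 0, 0, 0], [0.86, -0.16, 0.03, 0, 0, 0], [0.86, -0.16, 0.03, 0, 0, 0], [0.86, -0.16, 0.03, 0, 0, 0], [0.86, -0.16, 0.03, 0, 0, 0], [0.86, -0.16, 0.03, 0, 0, 0]],
  ],
  grip=0,
)

```text
clock: 1.15
eef_pos: [0.4674, -0.3006, 0.2269]
tool_rot: [0.987, 0.164, -0.0, -0.0]
ft_force: [-0.6, 0.1, -0.8]
grip_width: 0.0855
```

Call:
send_rows(
  increments=[
    [[0.86, -0.16, 0.03, 0, 0, 0], [0.86, -0.16, 0.03, 0, 0, 0], [0.86, -0.16, 0.03, 0, 0, 0], [0.86, -0.16, 0.03, 0, 0, 0], [0, 0, 0, 0, 0, -0.9], [0, 0, 0, 0, 0, -0.9], [0, 0, 0, 0, 0, -0.9], [0, 0, 0, 0, 0, -0.9]],
  ],
)

```text
clock: 2.15
eef_pos: [0.6186, -0.2156, 0.2205]
tool_rot: [0.886, 0.463, -0.0, -0.0]
ft_force: [0.3, -0.4, -0.0]
grip_width: 0.0853
```

Call:
send_rows(
  increments=[
    [[0, 0, 0, 0, 0, 0], [0, 0, 0, 0, 0, 0]],
  ],
)

```text
clock: 2.4
eef_pos: [0.6187, -0.2157, 0.221]
tool_rot: [0.888, 0.46, -0.0, -0.0]
ft_force: [-0.5, 0.4, -1.2]
grip_width: 0.0851
```

Run:
```python
from workcell import *
from h import *
o=get_obs();c=camera("wrist");pickle.dump((o,c),open("b.pkl","wb"))
cv2.imwrite("pics/b_wrist.png",c["color"][:,:,::-1])
print(o["eef_pos"],o["tool_rot"],o["joint_pos"],o["ft_force"],o["clock"])
t=R.from_quat(o["tool_rot"]).as_matrix();print(np.degrees(np.arctan2(t[1,0],t[0,0])))
```

```text
[ 0.61868647 -0.21572636  0.22097152] [ 8.88171375e-01  4.59512252e-01 -2.15830682e-04 -2.28175680e-04] [-3.35502437e-01  5.69201502e-01  4.50644509e-01  1.45286750e+00
  1.54672526e-07  1.85119824e+00] [-0.52979651  0.41760793 -1.16908553] 2.4
54.71128285765816
```

View pics/b_wrist.png

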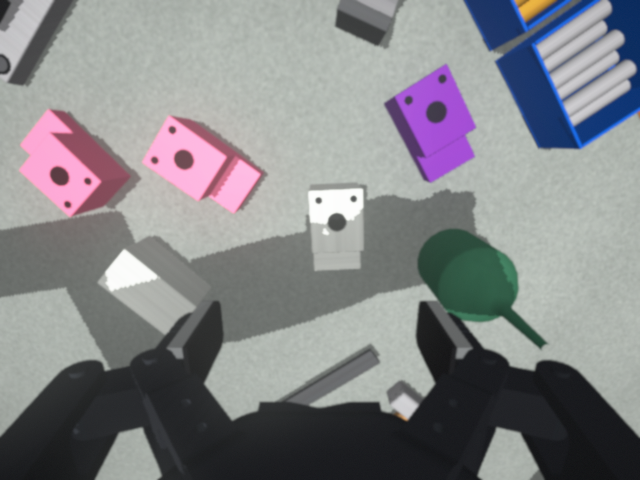

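Run:
```python
import cv2
i=cv2.imread("pics/b_wrist.png")
cv2.imwrite("pics/b_crop.png",cv2.resize(i[175:285,290:390],(600,660)[:2],interpolation=cv2.INTER_CUBIC)[:600])
```

```text
(no output)
```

View pics/b_crop.png

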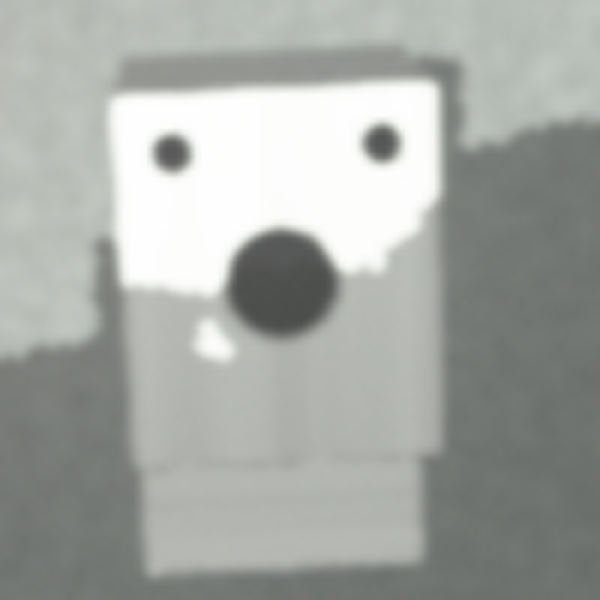

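Run:
```python
from h import *
o,c=pickle.load(open("b.pkl","rb"))
w=np.array([[111,95],[440,81],[443,456],[134,467]])/6+[290,175]
X=ray(c,w,.052,o);print(X.round(4),np.linalg.norm(np.diff(X[[0,1,2,3,0]],axis=0),axis=1))
ya=(X[0]+X[1]-X[2]-X[3])[:2];ya/=np.linalg.norm(ya);xa=(X[1]-X[0]+X[2]-X[3])[:2]
print("yaw y",np.degrees(np.arctan2(-ya[0],ya[1])),"yaw x",np.degrees(np.arctan2(xa[1],xa[0])))
m=X.mean(0)[:2];T=R.from_quat(o["tool_rot"]).as_matrix()
print("centre high",m,"origin",m-ya*.015)
bore=ray(c,np.array([[283,281]])/6+[290,175],.052,o);print("bore",bore)
g=m-ya*.003
print("tool dxy mm",1e3*(T[:2,:2].T@(g-o["eef_pos"][:2])))
z=c["z_map"];u=(w.mean(0)).astype(int);print("depth top",z[u[1]-10,u[0]+15])
# oil can
m2=cv2.inRange(cv2.cvtColor(c["color"],cv2.COLOR_RGB2HSV),(60,80,20),(90,255,255));
```

```text
[[ 0.6288 -0.1838  0.052 ]
 [ 0.6708 -0.2109  0.052 ]
 [ 0.6384 -0.2614  0.052 ]
 [ 0.5969 -0.2343  0.052 ]] [0.04998756 0.05994029 0.04958475 0.05967537]
yaw y -32.479168152978794 yaw x -32.990943707119904
centre high [ 0.63372277 -0.22258696] origin [ 0.62566787 -0.23524076]
bore [[ 0.63372798 -0.22282392  0.052     ]]
tool dxy mm [ 0.09004868 16.38378841]
depth top 0.30933923
```

Run:
```python
from h import *
o,c=pickle.load(open("b.pkl","rb"))
h=cv2.cvtColor(c["color"],cv2.COLOR_RGB2HSV);m=cv2.inRange(h,(60,80,20),(95,255,255));v,u=np.nonzero(m)
P=pose_of(c,o);n=cv2.undistortPoints(np.c_[u,v].astype(float).reshape(-1,1,2),c["intrinsics"],c["dist"])[:,0]
z=c["z_map"][v,u][:,None];X=(np.c_[n,np.ones(len(n))]*z)@P[:3,:3].T+P[:3,3]
a=np.radians(57.3);Tx=np.array([np.cos(a),np.sin(a)]);Ty=np.array([np.sin(a),-np.cos(a)])
d=X[:,:2]-[.6325,-.2247];q=np.c_[d@Tx,d@Ty,X[:,2]];print(np.percentile(q,[1,25,50,75,99],axis=0).round(3))
```

```text
[[-0.083  0.091  0.009]
 [-0.057  0.103  0.066]
 [-0.046  0.115  0.085]
 [-0.034  0.126  0.099]
 [-0.023  0.152  0.168]]
```

Call:
send_rows(
  increments=[
    [[0, 0.33, 0.2, 0, 0, 0], [0, 0, 0.2, 0, 0, -0.26], [0, 0, 0.3, 0, 0, 0]],
  ],
)

```text
clock: 2.82
eef_pos: [0.6326, -0.2254, 0.1861]
tool_rot: [0.877, 0.48, 0.0, 0.0]
ft_force: [-0.2, -0.7, 0.3]
grip_width: 0.0855
```

Call:
send_rows(
  increments=[
    [[0, 0, 0.6, 0, 0, 0], [0, 0, 0.6, 0, 0, 0], [0, 0, 0.6, 0, 0, 0], [0, 0, 0.6, 0, 0, 0], [0, 0, 0.4, 0, 0, 0], [0, 0, 0.24, 0, 0, 0], [0, 0, 0, 0, 0, 0]],
  ],
)

```text
clock: 3.7
eef_pos: [0.6314, -0.2249, 0.0332]
tool_rot: [0.877, 0.48, -0.001, -0.001]
ft_force: [-0.5, -0.0, 0.4]
grip_width: 0.0853
```

Call:
send_rows(
  increments=[
    [[0, 0, 0, 0, 0, 0], [0, 0, 0, 0, 0, 0], [0, 0, 0, 0, 0, 0], [0, 0, 0, 0, 0, 0], [0, 0, 0, 0, 0, 0], [0, 0, 0, 0, 0, 0], [0, 0, 0, 0, 0, 0], [0, 0, 0, 0, 0, 0]],
  ],
  grip=1,
)

```text
clock: 4.7
eef_pos: [0.6332, -0.2255, 0.0359]
tool_rot: [0.877, 0.481, 0.001, 0.001]
ft_force: [-0.5, 0.7, 6.2]
grip_width: 0.0484
```

Call:
send_rows(
  increments=[
    [[0, 0, -0.3, 0, 0, 0], [0, 0, -0.6, 0, 0, 0], [0, 0, -0.6, 0, 0, 0], [0, 0, -0.6, 0, 0, 0], [0, 0, 0, 0, 0, 0]],
  ],
)

```text
clock: 5.32
eef_pos: [0.634, -0.2259, 0.1423]
tool_rot: [0.877, 0.481, 0.002, 0.002]
ft_force: [1.2, -0.3, -4.0]
grip_width: 0.049
```

Run:
```python
from workcell import *
from h import *
o=get_obs();c=camera("wrist");s=camera("side");pickle.dump((o,c,s),open("c.pkl","wb"))
cv2.imwrite("pics/c.png",np.hstack([c["color"][200:480,150:550,::-1],s["color"][200:480,200:600,::-1]]))
print(o["eef_pos"],o["tool_rot"],o["ft_force"],o["ft_torque"],o["clock"],o["grip_width"])
```

```text
[ 0.6340328  -0.22589043  0.14229282] [0.87698009 0.48051792 0.0019178  0.00218599] [ 1.24090541 -0.25544267 -3.96693448] [-0.0121381  -0.05727851  0.02569246] 5.325 0.04901156395568715
```

View pics/c.png

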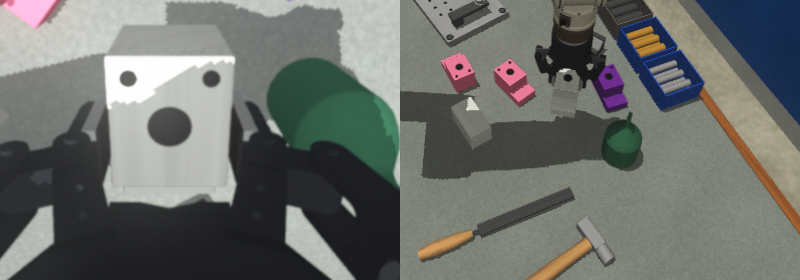

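The picture shows the block held and clear of the bench, with its top corners near (254,256), (385,254), (388,387) and (257,390). Next I'll measure it in the tool frame.

Run:
```python
from h import *
o,c,s=pickle.load(open("c.pkl","rb"))
im=c["color"][:,:,::-1];cv2.imwrite("pics/c2.png",cv2.resize(im[215:410,235:405],(680,780)[:2],interpolation=cv2.INTER_CUBIC)[:600])
cv2.imwrite("pics/c3.png",cv2.resize(im[360:410,235:405],(680,200),interpolation=cv2.INTER_CUBIC))
for p in [(300,270),(360,350),(300,370),(280,300),(285,235),(350,235)]: 
    z=c["z_map"][p[1],p[0]];n=cv2.undistortPoints(np.array([[p]],float),c["intrinsics"],c["dist"])[0,0]
    print(p,((c["mount"]@np.r_[n*z,z,1])[:3]*1e3).round(1))
```

```text
(300, 270) [ 27.1  -7.7 -15.6]
(360, 350) [ -8.1  16.6 -16.5]
(300, 370) [-18.3  -8.5 -16. ]
(280, 300) [ 14.8 -15.7 -16.4]
(285, 235) [ 33.2 -16.1  13.1]
(350, 235) [33.  14.  13.7]
```

View pics/c2.png

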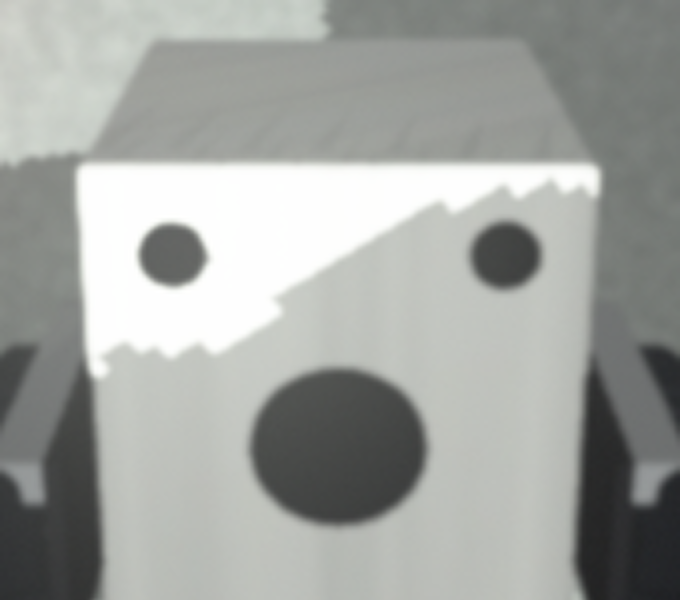

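View pics/c3.png

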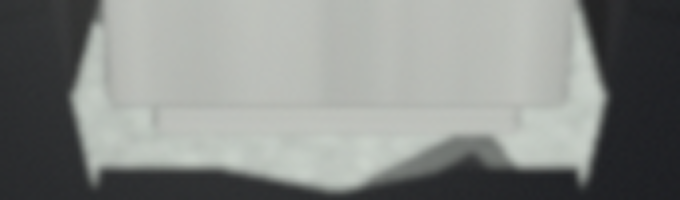

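Call:
send_rows(
  increments=[
    [[0.2, -0.2, -0.2, 0, 0, 0], [0.54, -0.58, -0.2, 0, 0, 0], [0.54, -0.58, 0, 0, 0, 0], [0.54, -0.58, 0, 0, 0, 0], [0.54, -0.58, 0, 0, 0, 0], [0.54, -0.58, 0, 0, 0, 0], [0.54, -0.58, 0, 0, 0, 0], [0.54, -0.58, 0, 0, 0, 0]],
  ],
)

```text
clock: 6.42
eef_pos: [0.5582, 0.0591, 0.1586]
tool_rot: [0.877, 0.481, -0.001, -0.001]
ft_force: [0.6, 0.7, -4.7]
grip_width: 0.0487
```

Call:
send_rows(
  increments=[
    [[0.54, -0.58, 0, 0, 0, 0], [0.54, -0.58, 0, 0, 0, 0], [0.54, -0.58, 0, 0, 0, 0], [0.54, -0.58, 0, 0, 0, 0], [0.34, -0.38, 0, 0, 0, 0], [0, 0, 0, 0, 0, -0.75], [0, 0, 0, 0, 0, -0.75], [0, 0, 0, 0, 0, -0.75]],
  ],
)

```text
clock: 7.42
eef_pos: [0.5117, 0.2356, 0.1585]
tool_rot: [0.765, 0.644, -0.001, -0.0]
ft_force: [0.5, -0.4, -4.8]
grip_width: 0.0488
```

Call:
send_rows(
  increments=[
    [[0, 0, 0, 0, 0, -0.75], [0, 0, 0, 0, 0, -0.75], [0, 0, 0, 0, 0, -0.75], [0, 0, 0, 0, 0, 0], [0, 0, 0, 0, 0, 0]],
  ],
)

```text
clock: 8.05
eef_pos: [0.5127, 0.2353, 0.1589]
tool_rot: [0.627, 0.779, -0.0, -0.0]
ft_force: [-0.2, 0.0, -4.9]
grip_width: 0.0486
```

Run:
```python
from workcell import *
from h import *
o=get_obs();c=camera("wrist");s=camera("side");t=camera("top");pickle.dump((o,c,s,t),open("d.pkl","wb"))
cv2.imwrite("pics/d.png",c["color"][:,:,::-1])
T=R.from_quat(o["tool_rot"]).as_matrix();print(np.degrees(np.arctan2(T[1,0],T[0,0])))
print(o["eef_pos"],o["tool_rot"],o["ft_force"],o["ft_torque"],o["clock"],o["grip_width"])
```

```text
102.36236122777758
[0.51267314 0.23529746 0.15893784] [ 6.26859681e-01  7.79131982e-01 -4.43659231e-04 -3.12437557e-04] [-0.19231268  0.03448168 -4.92581257] [0.03221725 0.00382199 0.03125392] 8.05 0.04862827282531058
```

View pics/d.png

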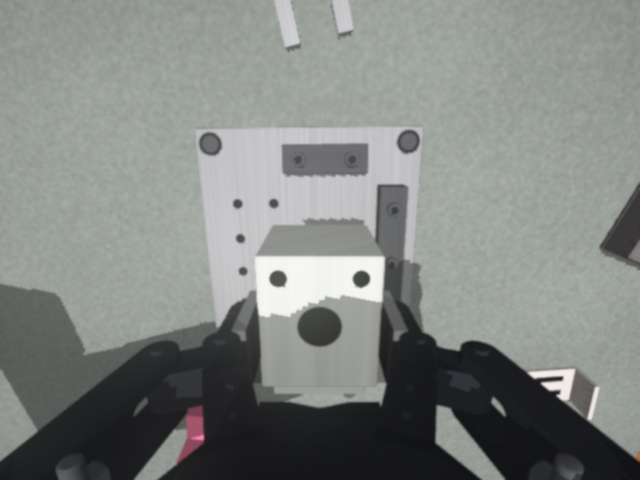

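Run:
```python
import cv2
i=cv2.imread("pics/d.png")
cv2.imwrite("pics/d2.png",cv2.resize(i[120:240,270:430],(800,600),interpolation=cv2.INTER_CUBIC))
```

```text
(no output)
```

View pics/d2.png

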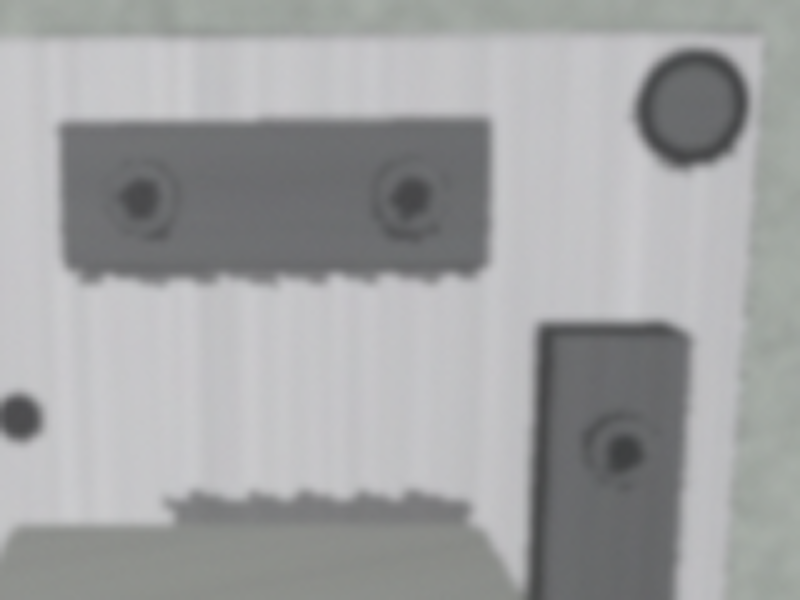

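Run:
```python
from h import *
o,c,s,t=pickle.load(open("d.pkl","rb"))
f=lambda p,z:ray(c,np.array(p)/5+[270,120],z,o)[:,:2]
E=f([[65,268],[490,268]],.036);L=f([[552,330],[543,598]],.036);Lb=f([[538,325],[528,598]],.02);B=f([[0,37],[760,33]],.02)
Eb=f([[60,122],[490,118]],.036)
for n,q in zip(["E","Eback","B"],[E,Eb,B]): d=q[1]-q[0];print(n,np.degrees(np.arctan2(d[1],d[0])),np.linalg.norm(d),q.round(4).tolist())
for n,q in zip(["L","Lb"],[L,Lb]): d=q[0]-q[1];print(n,np.degrees(np.arctan2(-d[0],d[1])),q.round(4).tolist())
# bolts from wrist
bo=ray(c,[[210,143.5],[408.5,141]],.02,o)[:,:2];d=bo[1]-bo[0];print("bolts",bo,np.linalg.norm(d),np.degrees(np.arctan2(d[1],d[0])))
yaw=np.radians(12.7);x=np.array([np.cos(yaw),np.sin(yaw)]);y=np.array([-x[1],x[0]])
C=np.array([.5092,.2005])
print("fixture by top: E y(85)",(E-C)@y,"L x(55)",(L-C)@x,(Lb-C)@x)
# block in tool
bore=ray(c,[[319.5,326]],o["eef_pos"][2]+.016,o)[0,:2]
P=o["eef_pos"][:2]
corn=ray(c,[[256.5,257],[383.5,257]],o["eef_pos"][2]+.016,o)[:,:2]
print("block end y",(corn-C)@y,"x",(corn-C)@x,"tcp",(P-C)@x,(P-C)@y)
d=corn[1]-corn[0];print("block yaw",np.degrees(np.arctan2(d[1],d[0])),np.linalg.norm(d))
```

```text
E 12.367296022774266 0.06487741590749287 [[0.4744, 0.2798], [0.5378, 0.2937]]
Eback 12.877206922488076 0.06410292304818252 [[0.4697, 0.3007], [0.5322, 0.315]]
B 12.727034430113353 0.11890153296569507 [[0.4565, 0.3109], [0.5725, 0.3371]]
L 13.40260270730293 [[0.5495, 0.2866], [0.5595, 0.2447]]
Lb 13.087117105764353 [[0.5503, 0.2856], [0.5609, 0.2403]]
bolts [[0.41191901 0.28894733]
 [0.56518881 0.324351  ]] 0.15730559800204075 13.006585726631453
fixture by top: E y(85) [0.08498942 0.0846127 ] L x(55) [0.05826083 0.05878886] [0.05881734 0.05913176]
block end y [0.06599809 0.0657261 ] x [-0.0125871   0.03559701] tcp 0.011038260251033891 0.033182566203093976
block yaw 12.376576257649118 0.04818486871134419
```

Call:
send_rows(
  increments=[
    [[0, 0, 0.4, 0, 0, -0.05], [0, 0, 0.5, 0, 0, 0], [0, 0, 0.5, 0, 0, 0], [0, 0, 0.4, 0, 0, 0], [0, 0, 0.15, 0, 0, 0], [0, 0, 0, 0, 0, 0], [0, 0, 0, 0, 0, 0]],
  ],
)

```text
clock: 9.07
eef_pos: [0.5142, 0.2355, 0.0629]
tool_rot: [0.623, 0.782, 0.001, 0.0]
ft_force: [-1.0, -0.1, -4.0]
grip_width: 0.0488
```

Call:
send_rows(
  increments=[
    [[0, 0, 0.03, 0, 0, 0], [0, 0, 0.03, 0, 0, 0], [0, 0, 0, 0, 0, 0]],
  ],
)

```text
clock: 9.45
eef_pos: [0.5133, 0.2351, 0.0588]
tool_rot: [0.623, 0.782, -0.0, -0.0]
ft_force: [-0.2, -0.2, -4.2]
grip_width: 0.0488
```

Call:
send_rows(
  increments=[
    [[0, 0, 0.03, 0, 0, 0], [0, 0, 0, 0, 0, 0]],
  ],
)

```text
clock: 9.7
eef_pos: [0.5133, 0.2351, 0.0571]
tool_rot: [0.623, 0.782, -0.0, -0.0]
ft_force: [-0.3, -0.4, -4.5]
grip_width: 0.0491
```

Call:
send_rows(
  increments=[
    [[0, 0, 0.03, 0, 0, 0], [0, 0, 0, 0, 0, 0]],
  ],
)

```text
clock: 9.95
eef_pos: [0.5135, 0.2352, 0.056]
tool_rot: [0.623, 0.782, 0.0, 0.0]
ft_force: [0.1, -0.9, -2.3]
grip_width: 0.0491
```

Call:
send_rows(
  increments=[
    [[0, 0, 0.03, 0, 0, 0], [0, 0, 0, 0, 0, 0]],
  ],
)

```text
clock: 10.2
eef_pos: [0.5135, 0.2352, 0.0559]
tool_rot: [0.623, 0.782, 0.0, 0.0]
ft_force: [-2.8, -1.9, 5.9]
grip_width: 0.0487
```

Call:
send_rows(
  increments=[
    [[0, 0, 0.03, 0, 0, 0], [0, 0, 0, 0, 0, 0]],
  ],
)

```text
clock: 10.45
eef_pos: [0.5135, 0.2352, 0.0559]
tool_rot: [0.623, 0.782, 0.001, 0.0]
ft_force: [-6.6, -2.7, 14.4]
grip_width: 0.0492
```

Call:
send_rows(
  increments=[
    [[0, 0.06, -0.02, 0, 0, 0], [0, 0.06, 0, 0, 0, 0], [0, 0.06, 0, 0, 0, 0], [0, 0.06, 0, 0, 0, 0], [0, 0.06, 0, 0, 0, 0], [0, 0.06, 0, 0, 0, 0], [0, 0, 0, 0, 0, 0], [0, 0, 0, 0, 0, 0]],
  ],
)

```text
clock: 11.45
eef_pos: [0.5314, 0.2396, 0.0559]
tool_rot: [0.623, 0.782, 0.001, 0.0]
ft_force: [-3.6, -0.7, 7.8]
grip_width: 0.049
```

Call:
send_rows(
  increments=[
    [[0.06, 0, 0, 0, 0, 0], [0.06, 0, 0, 0, 0, 0], [0.06, 0, 0, 0, 0, 0], [0.06, 0, 0, 0, 0, 0], [0.06, 0, 0, 0, 0, 0], [0, 0, 0, 0, 0, 0], [0, 0, 0, 0, 0, 0]],
  ],
)

```text
clock: 12.32
eef_pos: [0.5297, 0.2537, 0.0559]
tool_rot: [0.623, 0.782, 0.002, 0.002]
ft_force: [1.3, -2.8, 6.5]
grip_width: 0.0493
```

Call:
send_rows(
  increments=[
    [[0, 0.03, 0, 0, 0, 0], [0, 0.03, 0, 0, 0, 0], [0, 0, 0, 0, 0, 0]],
  ],
)

```text
clock: 12.7
eef_pos: [0.5309, 0.2543, 0.0559]
tool_rot: [0.623, 0.782, 0.001, 0.001]
ft_force: [-4.3, -3.2, 8.4]
grip_width: 0.0491
```

Call:
send_rows(
  increments=[
    [[0, 0.03, 0, 0, 0, 0], [0, 0, 0, 0, 0, 0]],
  ],
)

```text
clock: 12.95
eef_pos: [0.531, 0.2543, 0.0559]
tool_rot: [0.623, 0.782, -0.0, -0.0]
ft_force: [-6.6, -2.8, 11.9]
grip_width: 0.0488
```

Call:
send_rows(
  increments=[
    [[0, 0.03, 0, 0, 0, 0], [0, 0, 0, 0, 0, 0]],
  ],
)

```text
clock: 13.2
eef_pos: [0.5312, 0.2544, 0.056]
tool_rot: [0.623, 0.782, -0.001, -0.001]
ft_force: [-10.4, -4.1, 14.4]
grip_width: 0.0491
```

Call:
send_rows(
  increments=[
    [[0.03, 0, 0, 0, 0, 0], [0.03, 0, 0, 0, 0, 0], [0, 0, 0, 0, 0, 0]],
  ],
)

```text
clock: 13.58
eef_pos: [0.5311, 0.2546, 0.056]
tool_rot: [0.624, 0.782, -0.003, 0.001]
ft_force: [-8.4, -10.7, 15.2]
grip_width: 0.049
```

Call:
send_rows(
  increments=[
    [[0.03, 0, 0, 0, 0, 0], [0.03, 0, 0, 0, 0, 0], [0, 0, 0, 0, 0, 0]],
  ],
)

```text
clock: 13.95
eef_pos: [0.5306, 0.2565, 0.056]
tool_rot: [0.624, 0.781, -0.004, 0.002]
ft_force: [-8.7, -13.6, 16.0]
grip_width: 0.0485
```

Call:
send_rows(
  increments=[
    [[0.03, 0, 0, 0, 0, 0], [0.03, 0, 0, 0, 0, 0], [0, 0, 0, 0, 0, 0]],
  ],
)

```text
clock: 14.32
eef_pos: [0.5302, 0.2584, 0.0561]
tool_rot: [0.624, 0.781, -0.004, 0.003]
ft_force: [-7.8, -16.5, 16.7]
grip_width: 0.049
```

Call:
send_rows(
  increments=[
    [[0.03, 0, 0, 0, 0, 0], [0.03, 0, 0, 0, 0, 0], [0, 0, 0, 0, 0, 0]],
  ],
)

```text
clock: 14.7
eef_pos: [0.5301, 0.2586, 0.0562]
tool_rot: [0.624, 0.781, -0.006, 0.005]
ft_force: [-5.8, -22.8, 19.1]
grip_width: 0.0488
```

```bash
cat > look.py <<'E'
import sys
from workcell import *
from h import *
n=sys.argv[1]
o=get_obs();c=camera("wrist");s=camera("side");pickle.dump((o,c,s),open(n+".pkl","wb"))
a=cv2.resize(c["color"][120:270,230:430,::-1],(800,600),interpolation=cv2.INTER_CUBIC)
cv2.imwrite(f"pics/{n}.png",a)
cv2.imwrite(f"pics/{n}_s.png",cv2.resize(s["color"][130:260,180:330,::-1],(690,598),interpolation=cv2.INTER_CUBIC))
T=R.from_quat(o["tool_rot"]).as_matrix();print("heading",np.degrees(np.arctan2(T[1,0],T[0,0])),"tilt dir",(T[:,2]*1e3).round(1))
yw=np.radians(12.85);x=np.array([np.cos(yw),np.sin(yw),0]);y=np.array([-x[1],x[0],0]);F=o["ft_force"]
print("F fix x,y,z",F@x,F@y,F[2],"torque",o["ft_torque"],o["eef_pos"],o["clock"],o["grip_width"])
E
python3 look.py e
```

```text
heading 102.71719001135234 tilt dir [   0.   -15.3 -999.9]
F fix x,y,z -10.757071003137666 -20.907061963577757 19.063055140348418 torque [-4.59884224  1.36422022  0.46207168] [0.53013375 0.25861769 0.05623307] 14.7 0.04881649081330027
```

View pics/e.png

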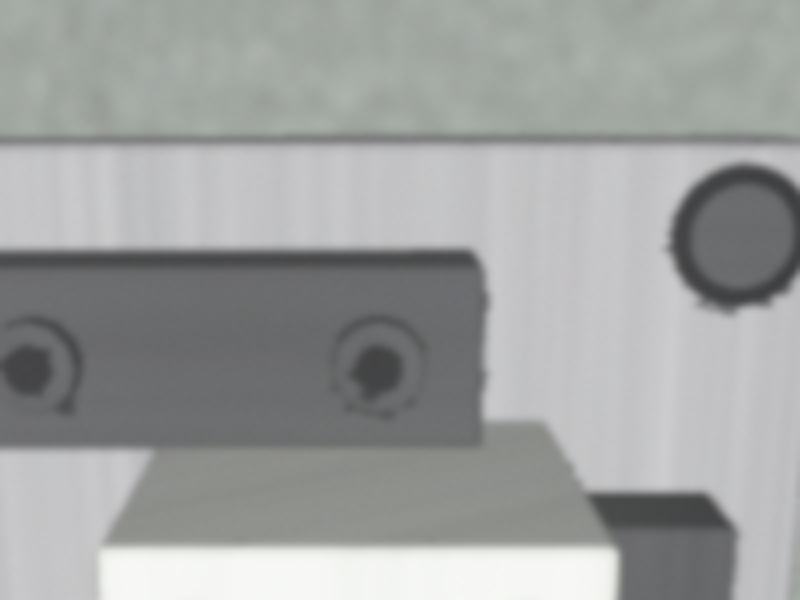

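View pics/e_s.png

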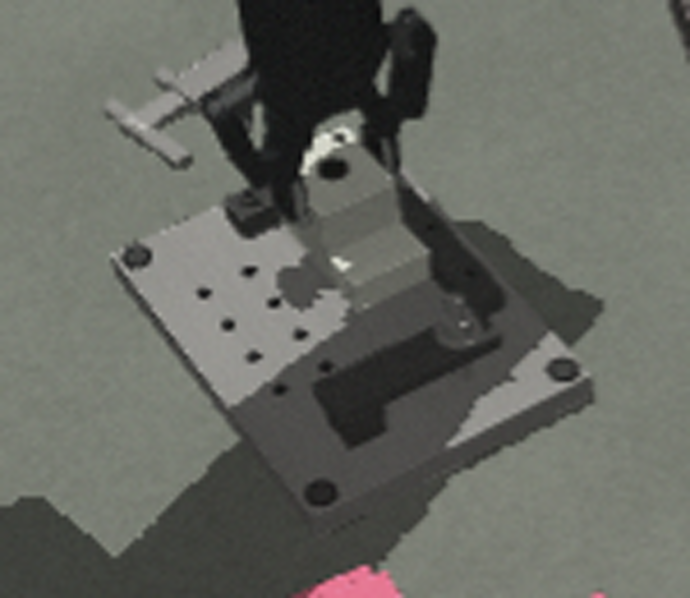

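The TCP has stopped at the end fence and force is building. The hand leans about 0.9° and could be lifting the step end, so I'll level it.

Call:
send_rows(
  increments=[
    [[0, 0, 0, 0, 0.05, 0], [0, 0, 0, 0, 0.05, 0], [0, 0, 0, 0, 0, 0], [0, 0, 0, 0, 0, 0]],
  ],
)

```text
clock: 15.3
eef_pos: [0.5302, 0.2584, 0.056]
tool_rot: [0.625, 0.781, -0.001, -0.002]
ft_force: [-7.0, -22.2, 19.0]
grip_width: 0.0491
```

```bash
python3 look.py f
```

```text
heading 102.68628391151665 tilt dir [   -3.7     1.3 -1000. ]
F fix x,y,z -11.760401587023969 -20.105261335037646 19.04253275367347 torque [-4.77923481  1.10224237  0.39480725] [0.53018842 0.25837104 0.0559784 ] 15.3 0.04913269596801873
```

Call:
send_rows(
  increments=[
    [[0, 0.03, 0, -0.01, 0, 0], [0, 0.03, 0, -0.01, 0, 0], [0.03, 0, 0, 0, 0.01, 0], [0.03, 0, 0, 0, 0.01, 0], [0, 0, 0, 0, 0, 0], [0, 0, 0, 0, 0, 0]],
  ],
)

```text
clock: 16.15
eef_pos: [0.5302, 0.2585, 0.056]
tool_rot: [0.625, 0.781, -0.002, -0.002]
ft_force: [-10.4, -32.2, 25.6]
grip_width: 0.0486
```

```bash
python3 look.py g
```

```text
heading 102.62951085435651 tilt dir [   -5.3    -1.3 -1000. ]
F fix x,y,z -17.267760651142215 -29.05540028581624 25.567462569713463 torque [-6.57752723  2.23638783  0.59017123] [0.5302364  0.25845961 0.05599105] 16.15 0.04861043571077151
```

Call:
send_rows(
  increments=[
    [[0, 0.03, -0.02, -0.02, 0, 0], [0, 0.03, 0, -0.02, 0, 0], [0, 0.03, 0, -0.01, 0, 0], [0, 0, 0, 0, 0, 0], [0, 0, 0, 0, 0, 0]],
  ],
)

```text
clock: 16.88
eef_pos: [0.5303, 0.2585, 0.056]
tool_rot: [0.625, 0.781, -0.002, -0.002]
ft_force: [-20.0, -31.6, 29.1]
grip_width: 0.0491
```

```bash
python3 look.py i
```

```text
heading 102.65337002340621 tilt dir [   -5.5    -1.4 -1000. ]
F fix x,y,z -26.547058252363804 -26.338905010149034 29.093598394720846 torque [-6.8002098   4.09318545  0.52395808] [0.53032382 0.25845062 0.05598262] 16.875 0.04909672792304969
```

View pics/i.png

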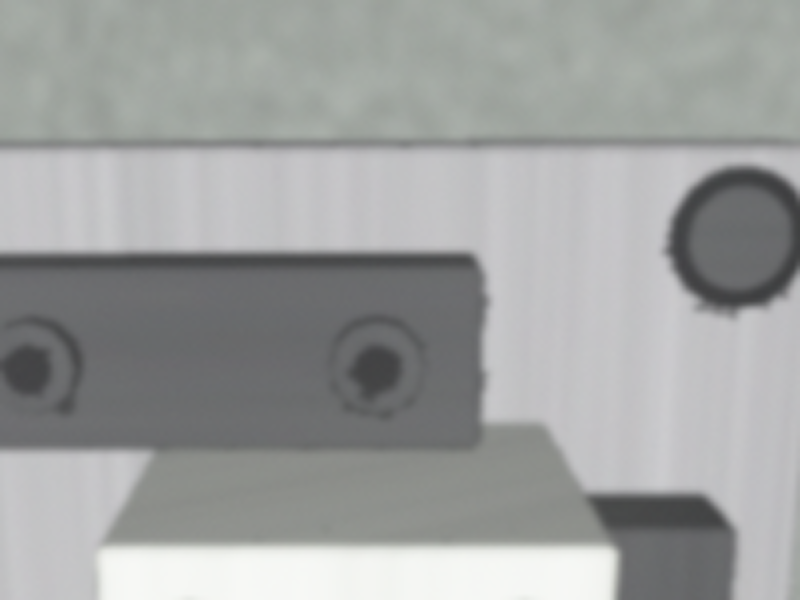

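View pics/i_s.png

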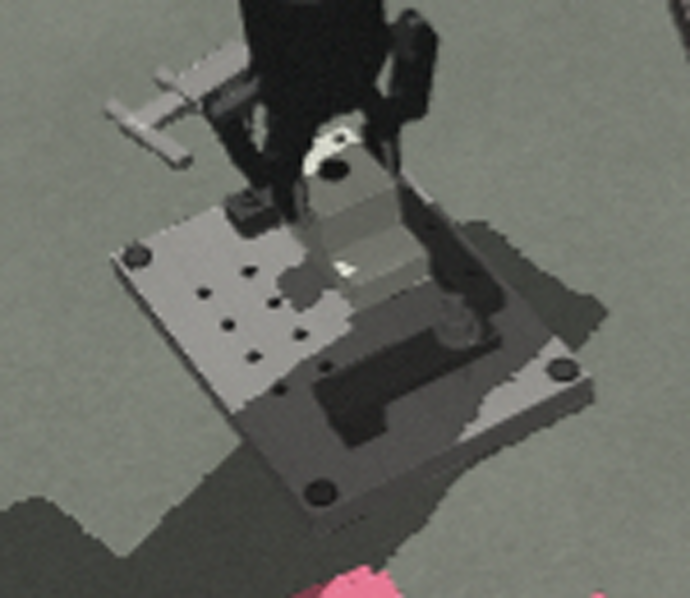

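```bash
cat > m.py <<'E'
import sys
from h import *
o,c=pickle.load(open(sys.argv[1]+".pkl","rb"))[:2]
T=R.from_quat(o["tool_rot"]).as_matrix();P=pose_of(c,o)
def pts(u0,u1,v0,v1):
    u,v=np.meshgrid(np.arange(u0,u1),np.arange(v0,v1));z=c["z_map"][v,u].ravel()
    n=cv2.undistortPoints(np.c_[u.ravel(),v.ravel()].astype(float).reshape(-1,1,2),c["intrinsics"],c["dist"])[:,0]
    k=z>0;return ((np.c_[n,np.ones(len(n))]*z[:,None])@P[:3,:3].T+P[:3,3])[k]
def fit(X,n):
    A=np.c_[X[:,:2]-X[:,:2].mean(0),np.ones(len(X))]
    w=np.ones(len(X),bool)
    for _ in range(4):
        s=np.linalg.lstsq(A[w],X[w,2],rcond=None)[0];r=X[:,2]-A@s;w=abs(r)<3*np.median(abs(r))+1e-4
    yw=np.radians(12.85);print(n,"slope fx,fy mrad",(1e3*np.array([s[0]*np.cos(yw)+s[1]*np.sin(yw),-s[0]*np.sin(yw)+s[1]*np.cos(yw)])).round(1),"z",s[2].round(4),"resid",r[w].std().round(5),w.sum())
fit(pts(262,378,262,380),"block top");fit(pts(352,395,160,222),"plate");fit(pts(235,346,188,228),"endfence")
g=cv2.cvtColor(c["color"],cv2.COLOR_RGB2GRAY).astype(float)
def edge(cols,v0,v1):
    q=[]
    for u in cols:
        p=cv2.GaussianBlur(g[v0:v1,u-1:u+2].mean(1).reshape(-1,1),(1,5),0)[:,0];d=abs(np.gradient(p));i=int(np.argmax(d[1:-1]))+1
        den=d[i-1]-2*d[i]+d[i+1];q.append([u,v0+i+(.5*(d[i-1]-d[i+1])/den if den else 0)])
    return np.array(q)
for n,e,z in [("fence edge",edge(range(272,345,3),226,240),.036),("block top edge",edge(range(262,378,3),248,266),.072),("plate edge",edge(range(240,400,4),148,162),.02)]:
    X=ray(c,e,z,o);k=np.polyfit(X[:,0],X[:,1],1);r=X[:,1]-np.polyval(k,X[:,0]);w=abs(r)<.0008;k=np.polyfit(X[w,0],X[w,1],1)
    yw=np.radians(12.85);print(n,"yaw",np.degrees(np.arctan(k[0])).round(2),"n",w.sum(),"fixture-y pos",(X[w,:2]@[-np.sin(yw),np.cos(yw)]).mean().round(4))
E
python3 m.py i;python3 m.py e
```

```text
block top slope fx,fy mrad [-7.6 -1.4] z 0.0729 resid 0.00052 13220
plate slope fx,fy mrad [-7.3  1.9] z 0.0207 resid 0.00059 2580
endfence slope fx,fy mrad [0.1 0.1] z 0.0367 resid 0.00062 3657
fence edge yaw 12.61 n 25 fixture-y pos 0.1668
block top edge yaw 12.75 n 39 fixture-y pos 0.1671
plate edge yaw 12.79 n 40 fixture-y pos 0.2014
block top slope fx,fy mrad [ -5.5 -10.3] z 0.073 resid 0.00052 13273
plate slope fx,fy mrad [-2.6 -1.1] z 0.0207 resid 0.00057 2572
endfence slope fx,fy mrad [-0.   0.8] z 0.0367 resid 0.00062 3624
fence edge yaw 12.75 n 25 fixture-y pos 0.1671
block top edge yaw 12.76 n 39 fixture-y pos 0.1675
plate edge yaw 12.8 n 40 fixture-y pos 0.2016
```

The yaw matches the fences within about 0.15° and the end gap is about 0. The block still leans about 6 mrad towards the long fence, so I'll trim that.

Call:
send_rows(
  increments=[
    [[0, 0, 0, -0.03, 0, 0], [0, 0, 0, -0.03, 0, 0], [0, 0, 0, 0, 0, 0], [0, 0, 0, 0, 0, 0]],
  ],
)

```text
clock: 17.48
eef_pos: [0.5301, 0.2583, 0.0558]
tool_rot: [0.625, 0.781, 0.002, 0.001]
ft_force: [-17.8, -32.8, 31.2]
grip_width: 0.0488
```

```bash
python3 look.py j; python3 m.py j
```

```text
heading 102.64872683760937 tilt dir [ 4.1e+00  9.0e-01 -1.0e+03]
F fix x,y,z -24.653885965915297 -27.99278924031931 31.193049369509566 torque [-6.98508297  4.75306071  0.57035719] [0.53011778 0.25833147 0.05584764] 17.475 0.04879997414399804
block top slope fx,fy mrad [-1.2  0.7] z 0.0727 resid 0.00052 13250
plate slope fx,fy mrad [ 0.6 -0.2] z 0.0206 resid 0.00058 2584
endfence slope fx,fy mrad [-0.2 -1.8] z 0.0367 resid 0.00061 3648
fence edge yaw 12.71 n 25 fixture-y pos 0.1669
block top edge yaw 12.66 n 39 fixture-y pos 0.167
plate edge yaw 12.88 n 40 fixture-y pos 0.2015
```

Call:
send_rows(
  increments=[
    [[0, 0.03, -0.02, -0.01, 0, 0], [0, 0.03, -0.02, -0.01, 0, 0], [0.03, 0, 0, 0, 0.01, 0], [0.03, 0, 0, 0, 0.01, 0], [0, 0, 0, 0, 0, 0], [0, 0, 0, 0, 0, 0], [0, 0, 0, 0, 0, 0]],
  ],
)

```text
clock: 18.45
eef_pos: [0.5302, 0.2585, 0.0559]
tool_rot: [0.625, 0.78, -0.0, 0.001]
ft_force: [-20.3, -39.1, 26.9]
grip_width: 0.0491
```

```bash
python3 look.py k; python3 m.py k
```

```text
heading 102.60620329531018 tilt dir [    1.9    -2.  -1000. ]
F fix x,y,z -28.469442247997822 -33.61257847589883 26.856395728039654 torque [-8.27445943  4.81608215  0.85469066] [0.53016202 0.25852675 0.05594247] 18.45 0.049085387464098754
block top slope fx,fy mrad [-2.4 -2.2] z 0.0728 resid 0.00053 13232
plate slope fx,fy mrad [-5.4 -1.2] z 0.0206 resid 0.00058 2593
endfence slope fx,fy mrad [-0.6  2.3] z 0.0367 resid 0.00062 3666
fence edge yaw 12.75 n 25 fixture-y pos 0.1669
block top edge yaw 12.7 n 39 fixture-y pos 0.1672
plate edge yaw 12.79 n 40 fixture-y pos 0.2015
```

Call:
send_rows(
  increments=[
    [[0, 0, 0, -0.02, 0.025, 0], [0, 0, 0, 0, 0, 0], [0, 0, 0, 0, 0, 0], [0, 0, 0, 0, 0, 0], [0, 0, 0, 0, 0, 0]],
  ],
)

```text
clock: 19.18
eef_pos: [0.5301, 0.2585, 0.0559]
tool_rot: [0.625, 0.78, 0.002, 0.001]
ft_force: [-18.8, -38.3, 27.9]
grip_width: 0.0489
```

```bash
python3 look.py l; python3 m.py l
python3 - <<'E'
from workcell import *
import cv2
cv2.imwrite("pics/l_top.png",camera("top")["color"][:,:,::-1])
E
```

```text
heading 102.60355778342525 tilt dir [    4.1     3.  -1000. ]
F fix x,y,z -26.810009685249053 -33.164982281122185 27.93319510074484 torque [-8.40264816  5.14104686  0.91145805] [0.53011768 0.25846842 0.05590636] 19.175 0.048894218364157284
block top slope fx,fy mrad [-1.2 -0.7] z 0.0728 resid 0.00052 13226
plate slope fx,fy mrad [3.1 0.2] z 0.0206 resid 0.00057 2551
endfence slope fx,fy mrad [-0.1 -0.5] z 0.0367 resid 0.0006 3655
fence edge yaw 12.58 n 25 fixture-y pos 0.1669
block top edge yaw 12.68 n 39 fixture-y pos 0.1671
plate edge yaw 12.7 n 40 fixture-y pos 0.2015
```

View pics/l_s.png

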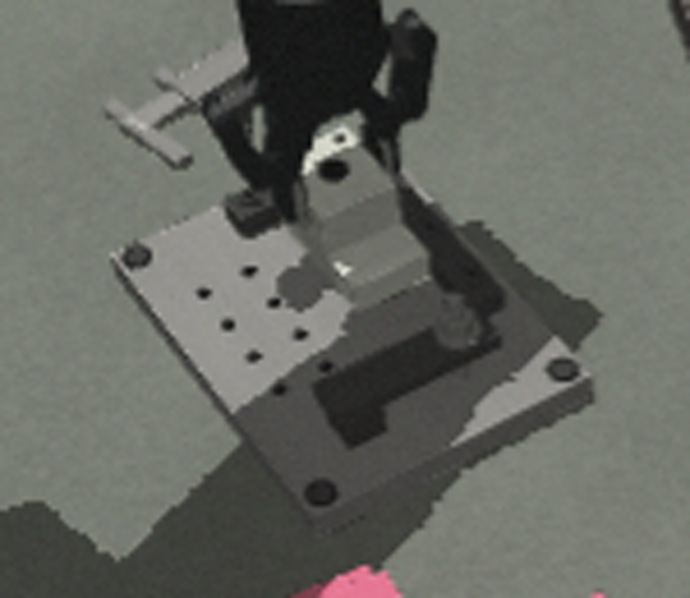

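View pics/l_top.png

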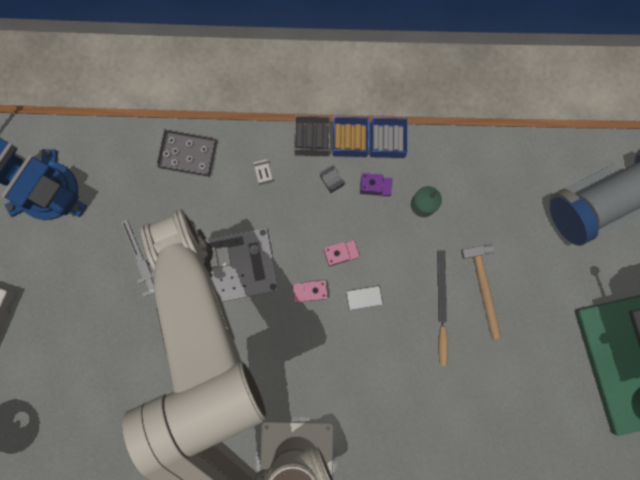

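The side view shows the block flat in the corner with its step towards the strap. The top view shows every other item where it started. I'm handing the job in while still holding it pressed.

```bash
python3 -c "
from workcell import *
print(job_done());o=get_obs();print(o['clock'],o['eef_pos'],o['ft_force'],o['grip_width'])"
```

```text
the job is handed in; nothing more can be done
None
the job is handed in; nothing more can be done
```

The stepped aluminium block is seated in the corner of the fixture, step up and towards the strap clamp. I handed the job in at about 19 s with the gripper still holding it pressed.

**Last checks:**
- **Push:** about 27 N towards the long fence and 33 N towards the end fence, with a 28 N upward reaction from the plate at the wrist. Plate friction takes some of the two pushes.
- **Flatness:** the block's top is level to about 1 mrad. It stands 52 mm above the plate, as it should.
- **Alignment:** the block's end edge is parallel to the end fence within about 0.1°. The gap there measured about 0.2 mm, which is within camera error.
- **Long fence:** the camera could not see the contact along the long side. I judged it from the push force and from the position not shifting while I pressed.
- **Rest of the bench:** in the top view the other items are where they started, though the arm hides part of the caliper and fixture.

**Checks that failed on the way:** pressing first tipped the block by up to about 10 mrad. I levelled the hand and measured again. The first fixture position from the top camera was about 3.5 mm off in the fixture's x compared with the wrist camera. I used the wrist reading and found the fences by contact.

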